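Show the green finial to the camera in the swing mirror

ROBOT

A 6-joint arm with a two-finger parallel gripper is mounted at the origin on the work surface. World frame = base frame: x ahead of the robot, y to its left, z up, the work surface at z = 0. Lengths are in m, angles in rad, forces in N, time in s.
With the tool pointing down it reaches from about 0.325 to 0.875 m from the base axis. Payload 4.4 kg.
Tool frame: the origin (TCP) lies midway between the tips of the shut fingers; the grasp point (between the pads) lies 19 mm behind it; z points along the fingers, y is the line along which they close (so a half turn about z gives the same grasp; the last joint's range is limited). The gripper opens to 85 mm and grips with 20 to 120 N. Pads are 22 mm wide; open, the fingers measure 114 mm over their backs; the gripper's body (76 mm by 85 mm) begins 54 mm behind the grasp point. The pads swing forward as they close: fully open they stand 13 mm farther back than shut.
Start: joints at [-1.47, 0.207, 1.542, -0, 1.393, -0.15], TCP at [0.143, -0.557, 0.231] pointing down, gripper open.
Joint ranges: [-2.73, 2.73], [-0.86, 2.22], [0.23, 2.46], [-1.11, 4.25], [0.08, 2.63], [-2.82, 2.82]. Speed limits (rad/s): [2.79, 2.79, 3.14, 3.14, 3.14, 3.14].

INTERFACE

Orientations are given as [roll, pitch, yaw] about the fixed x, y, z axes, in that order (R = Rz(yaw) Ry(pitch) Rx(roll)).
In Python, from workcell import robot, imaging gives the robot as it stands.
- The arm moves only by the tool step_arm, never from a script. Its argument "increments" is a list of rows, each a list of 5 numbers: the closure, from -1 (fully open) to 1 (shut), so that 0 is half open, then the shift along the tool's x, y, z in m, then the turn about the tool's z in rad. A call has 1 to 12 rows; each row shifts and turns the commanded pose from where the row before left it, along the tool's axes as they then stand; what a row does not reach is not made up. A row lasts 1/10 s, in which the tool goes at most 50 mm and 8.59 degrees, less where a joint would pass 70% of its speed; a pose out of reach is approached as far as the arm can. A call with a gripper value outside its range is refused whole. The fingers move at their own pace and stop on an object; the grip force is fixed at half the most. Time passes only in rows, so rows that do not move let the fingers close. It gives the time, the measured TCP pose, the force, the opening and the grip force at its end, in the units of the state.
- robot.get_obs(): the state, without advancing time (a new reading comes with each control period).
- imaging.capture(name): name is "scene" or "side" or "wrist"; returns the picture (480x640x3 uint8, red, green, blue); there is no depth.
- imaging.camera_model(name): a dict with "intrinsics" (3x3 intrinsics, pixels), "position" and "orientation" of the camera in the world; the wrist camera has in their place "T_tool_cam" (4x4, takes a point from camera to tool coordinates, whose origin is the TCP and whose axes are the flange's). Camera axes: x right, y down, z forward; pixel columns grow to the right and rows downward; lengths in m; the calibration is good to about 2 mm. A picture is of the moment at which its call begins: read the wrist's pose just before it. camera_model takes no time and is no camera call.
- robot.close_job(): hands the job in; it is judged then, once.
The state is a dict: "time": time; "qpos": joint angles; "joint_vel": joint speeds; "tau": joint torques, N m; "tool_pos": TCP position; "tool_rot": TCP orientation; "contact_force": force on the tool from outside, world axes, zero at the start; "wrist_torque": the same for the moment, N m; "opening": finger opening in m; "finger_force": force on a finger pad.
Only numpy, scipy, OpenCV 4.12 (cv2) and the standard library are available. Lean on these libraries where they do the work, as an engineer would, in place of code of your own. Each camera call takes 0.05 s, during which the arm holds its last target. There are 200 camera calls.

TASK

Take the green-headed finial out of the compartment tray, stand it upright in the hole of the wooden nest block without dropping it, and let go of it. Then swing the mirror by its yellow handle until the camera sees the middle of the green head in it, that is, until the red sighting beam thrown back by the mirror strikes the head, and finish while the gripper holds the mirror there, because its spring would carry it back. Leave everything else where it is.

Things in the scene. Friction and masses are not known exactly. Their poses are not given: they have to be found in the camera images.
- finial_green: turned brass finial with a green painted head, standing upright in one of the tray's three compartments (which one varies). Origin: centre of its underside; z up its axis; 60 mm tall. Foot 24 mm in diameter and 10 mm high, neck 14 to 16 mm in diameter, head a plain upright cylinder 26 mm in diameter from 34 to 59 mm up (grip it there). About 0.13 kg
- finial_green_head (a point): middle of the green head, on the finial's axis, 48 mm above its underside: the mark that the camera must see
- finial_blue: same finial with a blue head, in another compartment of the tray: leave it
- finial_plain: same finial with a plain brass head, in the third compartment: leave it
- tray: fixed plywood tray, 216 mm (its x) by 80 mm (its y), walls 4 mm thick and 22 mm high, two dividers across x making three compartments in a row along x, about 71 mm apart; floor 4 mm above the table. Origin: centre of its underside
- nest: fixed wooden block, 70 x 70 mm and 40 mm high, with one round upright hole in the middle of its top, 28 mm in diameter and 10 mm deep with a 2 mm chamfer, so a seated finial's underside stands 30 mm and its head's middle 78 mm above the table. Origin: centre of its underside; its edges run along its x and y
- stand: fixed grey inspection stand; origin on the table below the mirror's upright turning axis; the camera stands on the stand's +x side, looking along the stand's -x at the mirror. Its grey base runs from 35 mm behind the origin to 205 mm ahead of it along x, is 70 mm wide and 14 mm high; camera and mirror reach 111 mm above the table at most
- lens (a point): middle of the camera's lens, 133 mm from the turning axis along the stand's +x and 78 mm above the table; a red sighting beam runs level from it to the mirror
- mirror (a joint): angle of the mirror about its upright axis, rad, 0 at the spring's rest stop, up to 1.6, growing anticlockwise seen from above. At angle q the mirror face (66 mm wide, 60 mm high, its middle on the axis, 78 mm above the table) looks in the direction q - 0.262 rad measured anticlockwise from the stand's +x axis. A return spring always turns it back to 0 with 0.09 Nm plus 0.15 Nm per rad (about 1 to 3 N at the handle)
- handle (a point): gripping point of the yellow upright handle pin, 100 mm above the table. The pin is 14 mm in diameter, free-standing, from 38 to 116 mm above the table, on a flat lever (30 to 38 mm above the table), 80 mm from the turning axis, straight behind the mirror (opposite to where the face looks), and turns with it
- sight: the red sighting beam after the mirror, 290 mm long, level, 78 mm above the table. Origin: the middle of the mirror face, on the turning axis; its x axis points along the reflected beam, at 2q - 0.524 rad anticlockwise from the stand's +x axis (q is the mirror angle): it turns twice as fast as the mirror. What lies on this line is what the camera sees in the middle of the mirror
- mallet: wooden mallet lying about: leave it
- punch_a: steel punch, 110 mm long, lying about: leave it
- punch_b: steel punch, 110 mm long, lying about: leave it
- brush: brush lying about: leave it
- polish: closed can standing about, 80 mm tall: leave it
- pitch_block: black rubber block, 70 x 50 x 30 mm, lying about: leave it
There are look-alikes about, which are no part of the job. Leave any pink look-alike of the nest alone. What is shaped like the finial_green but pink is not meant.

How it is judged:
By the outcome, as a careful person would: the job done as asked, in the order asked, and still so for the second after the job is handed in, while the arm keeps its last pose, push and grip.
It also fails if it takes over 51 s, if anything falls off the work surface, if the arm or the gripper's body presses on something with over 40 N, if the wrist force passes 120 N, or if a joint passes its speed limit or range.

## Working session

There is one attempt and no reset: what is moved stays moved. The work goes in short steps, Python scripts to look and compute and a tool call to move; the robot and the scene stay as the last step left them, time stands still between calls to the robot, and variables do not carry over. Pictures are saved under pics/ and viewed, at most 13 in all, crops included, and the job is handed in when it is done.

Besides the shell and the picture viewer there is one more tool, called after ">>>" by a JSON object that holds its "fn" and its "kwargs". step_arm: Moves the arm, as the interface text tells. Its arguments: {"type":"object","properties":{"increments":{"type":"array","items":{"type":"array","items":{"type":"number"}}}},"required":["increments"]}

```bash
mkdir -p pics
cat > h.py <<'E'
import numpy as np, cv2
from workcell import robot, imaging
from scipy.spatial.transform import Rotation as R
def T(o):
    M=np.eye(4); M[:3,:3]=R.from_euler('xyz',o['tool_rot']).as_matrix(); M[:3,3]=o['tool_pos']; return M
def cap(n,f):
    o=robot.get_obs(); im=imaging.capture(n); cv2.imwrite(f'pics/{f}.png',im[:,:,::-1]); m=imaging.camera_model(n)
    if n=='wrist': C=T(o)@np.array(m['T_tool_cam'])
    else:
        C=np.eye(4); q=np.array(m['orientation'],float)
        C[:3,:3]=q if q.shape==(3,3) else R.from_euler('xyz',q).as_matrix() if q.size==3 else R.from_quat(q).as_matrix()
        C[:3,3]=m['position']
    np.savez(f'pics/{f}.npz',K=np.array(m['intrinsics']),C=C); return im
def ray(f,u,v):
    d=np.load(f'pics/{f}.npz'); r=d['C'][:3,:3]@np.linalg.inv(d['K'])@[u,v,1]; return d['C'][:3,3],r/np.linalg.norm(r)
def onz(f,u,v,z):
    p,r=ray(f,u,v); return p+r*(z-p[2])/r[2]
def tri(a,b):
    (p,r),(q,s)=ray(*a),ray(*b); A=np.c_[r,-s]; t=np.linalg.lstsq(A,q-p,rcond=None)[0]
    x,y=p+t[0]*r,q+t[1]*s; return (x+y)/2,np.linalg.norm(x-y)
def proj(f,P):
    d=np.load(f'pics/{f}.npz'); c=d['C'][:3,:3].T@(np.array(P)-d['C'][:3,3]); u=d['K']@c; return u[:2]/u[2]
E
python3 - <<'E'
from h import *
for n in('scene','side','wrist'): cap(n,n+'0'); print(n,imaging.camera_model(n))
print(robot.get_obs())
E
```

```text
scene {'intrinsics': array([[579.94413916,   0.        , 315.91729849],
       [  0.        , 579.94413916, 241.2611269 ],
       [  0.        ,   0.        ,   1.        ]]), 'position': array([1.25802068, 0.33995005, 1.38370337]), 'orientation': array([-2.57565909,  0.00259663,  2.02325314])}
side {'intrinsics': array([[508.52960866,   0.        , 317.8925259 ],
       [  0.        , 508.52960866, 241.45422014],
       [  0.        ,   0.        ,   1.        ]]), 'position': array([-0.21080462,  0.77235196,  0.68100839]), 'orientation': array([-2.07639338e+00, -1.56124051e-03, -2.39040859e+00])}
wrist {'intrinsics': array([[398.36825908,   0.        , 325.41613345],
       [  0.        , 398.36825908, 239.39697095],
       [  0.        ,   0.        ,   1.        ]]), 'T_tool_cam': array([[-1.35812152e-03, -9.52804202e-01, -3.03582456e-01,
         7.77834665e-02],
       [ 9.99998675e-01, -1.56634117e-03,  4.42373126e-04,
        -8.94141321e-04],
       [-8.97008671e-04, -3.03581453e-01,  9.52805068e-01,
        -1.42997307e-01],
       [ 0.00000000e+00,  0.00000000e+00,  0.00000000e+00,
         1.00000000e+00]])}
{'time': 0.15, 'qpos': array([-1.47052975e+00,  2.07280084e-01,  1.54262419e+00, -5.39659275e-05,
        1.39348505e+00, -1.50466154e-01]), 'joint_vel': array([-2.63541731e-05, -7.51761258e-04, -2.39853598e-03, -1.95447088e-03,
        4.31093913e-04, -6.47084012e-04]), 'tau': array([ 3.28651026e-07, -3.83514118e+01, -2.92039365e+01, -2.65724639e-04,
        6.62698410e-03,  1.11962578e-05]), 'tool_pos': array([ 0.14259785, -0.55643543,  0.23036156]), 'tool_rot': array([-3.13980832e+00, -2.16816536e-04,  2.50742103e-01]), 'contact_force': array([-0.84439147, -0.9743348 ,  0.33970326]), 'wrist_torque': array([ 0.02588201,  0.0007377 , -0.01504012]), 'finger_force': 0.0, 'opening': 0.08553792780804734}
```

View pics/scene0.png

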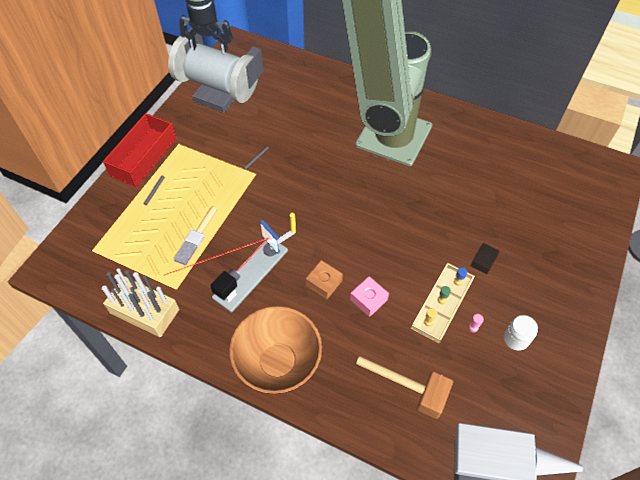

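View pics/side0.png

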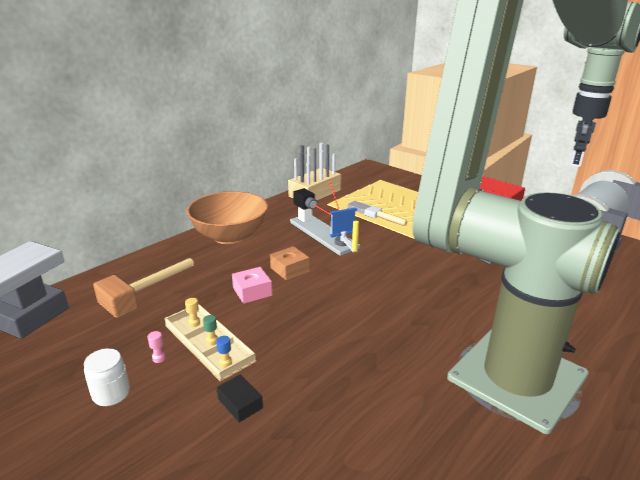

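Scene view: the tray is at (443,302), with the green head in the middle compartment at (445,292); the side view shows it at (209,325). The wooden nest is at (325,278) in scene and (290,262) in side. The mirror is at (270,236), the yellow handle at (293,223) and the camera at (224,285).

Things that could be taken for the finial: blue head (461,275), plain brass head (431,316) and pink look-alike (477,322). For the nest: the pink block (370,294). I choose green (445,292) and wood (325,278).

```bash
cat >> h.py <<'E'
def blob(f,lo,hi,box):
    im=cv2.imread(f'pics/{f}.png'); h=cv2.cvtColor(im,cv2.COLOR_BGR2HSV); m=cv2.inRange(h,np.array(lo),np.array(hi)); k=np.zeros_like(m); x0,y0,x1,y1=box; k[y0:y1,x0:x1]=m[y0:y1,x0:x1]
    n,l,s,c=cv2.connectedComponentsWithStats(k); i=1+np.argmax(s[1:,4]); return c[i],s[i],(l==i)
E
python3 - <<'E'
from h import *
def t(n,lo,hi,b1,b2):
    a,s,_=blob('scene0',lo,hi,b1); b,s2,_=blob('side0',lo,hi,b2); print(n,a.round(1),s,b.round(1),s2,*tri(('scene0',*a),('side0',*b)))
t('green',(60,80,20),(90,255,255),(430,280,460,305),(195,310,225,342))
t('blue',(105,120,40),(125,255,255),(450,262,475,285),(212,330,236,358))
t('handle',(24,150,120),(34,255,255),(280,205,305,240),(345,215,365,258))
im=[cv2.imread(f'pics/{n}0.png') for n in('scene','side')]
c=[cv2.resize(im[0][190:320,200:400],(800,520),interpolation=2),cv2.resize(im[1][180:310,220:420],(800,520),interpolation=2)]
cv2.imwrite('pics/c1.png',c[0]);cv2.imwrite('pics/c2.png',c[1])
E
```

```text
green [445.3 291.1] [441 286   9  12  69] [209.5 322.8] [204 315  12  16 168] [0.49104318 0.33333477 0.05406638] 0.001161211331672779
blue [461.4 273. ] [457 268  10  11  89] [223.1 344.4] [217 336  13  18 203] [0.42126044 0.35374536 0.05280354] 0.0007686525006464044
handle [292.  221.9] [290 213   5  19  47] [356.1 237.2] [355 223   3  28  45] [ 0.48304413 -0.11293992  0.07331728] 0.0008137683101029705
```

View pics/c1.png

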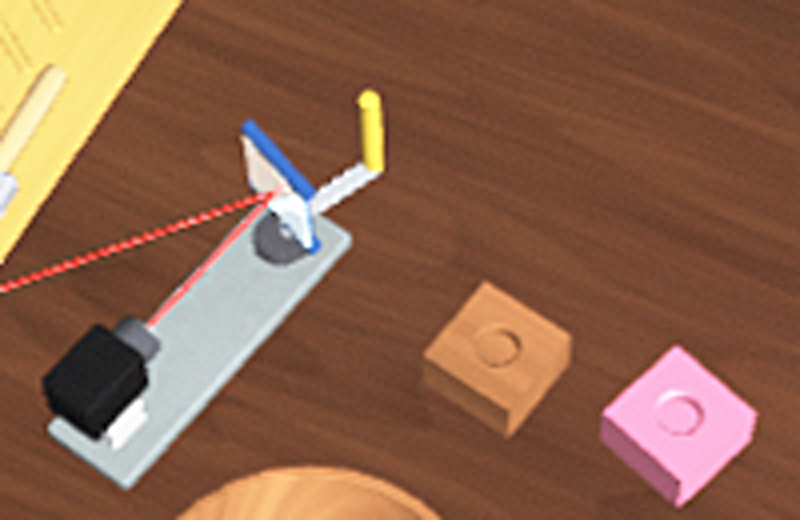

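View pics/c2.png

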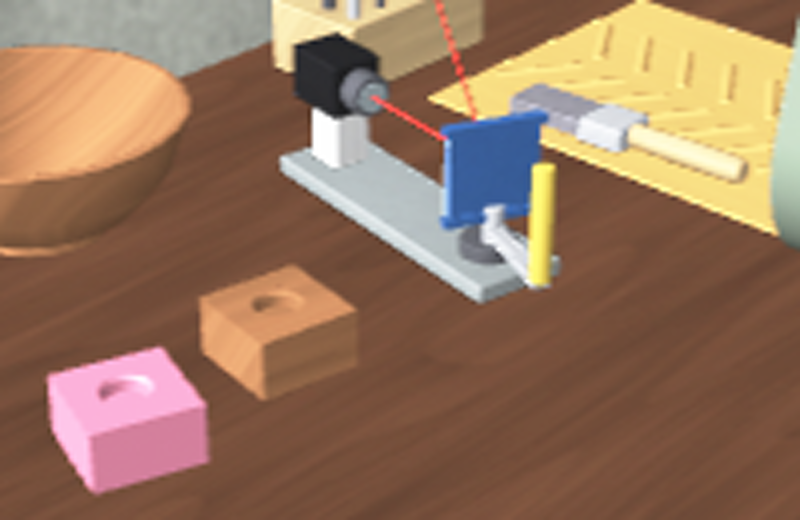

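Crops: the nest hole is at crop (498,347) in scene and (280,303) in side. The lens is near crop (155,325) in scene and (372,97) in side. Base top corners in scene are at crop (352,236), (127,480) and (50,426). The beam currently goes away from the nest.

Run:
```python
from h import *
sc=lambda x,y:('scene0',200+x/4,190+y/4); sd=lambda x,y:('side0',220+x/4,180+y/4)
print('nest',tri(sc(498,347),sd(280,303)))
print('lens',tri(sc(152,330),sd(375,97)))
print('pin top',tri(sc(370,98),sd(542,168)))
A,B,Cc=[onz(*sc(*p),.014)[:2] for p in((352,236),(127,480),(50,426))]
d=(B-A);L=np.linalg.norm(d);d/=L;w=Cc-B;print('len',L,'wid',np.linalg.norm(w),'ang',w@d)
n=w-(w@d)*d;n/=np.linalg.norm(n); O=A+.035*d+.035*n; O2=B-.205*d+.035*n
print('axis',O,O2,'dir',d,np.degrees(np.arctan2(d[1],d[0])))
g=lambda a:np.array([np.cos(a),np.sin(a)]); s=np.arctan2(d[1],d[0])
print('handle pred',O+.08*g(s-.262+np.pi),O2+.08*g(s-.262+np.pi),'lens pred',O2+.133*d)
N=tri(sc(498,347),sd(280,303))[0][:2]
for o in(O,O2):
  v=N-o; b=(np.arctan2(v[1],v[0])-s+np.pi)%(2*np.pi)-np.pi; q=(b+.524)/2; print('dist',np.linalg.norm(v),'q',q,'handle',o+.08*g(s+q-.262+np.pi))
# tray corners: yellowish
im=cv2.imread('pics/scene0.png'); print([onz('scene0',u,v,.022) for u,v in((449,263),(474,270),(441,338),(413,325))])
print('wrist at start', T(robot.get_obs()).round(3)[:3,:3])
```

```text
nest (array([0.57959257, 0.02962545, 0.03952382]), np.float64(0.006425923781679856))
lens (array([ 0.68534854, -0.16751067,  0.07940716]), np.float64(0.006725100647278599))
pin top (array([ 0.48540506, -0.10922087,  0.11563853]), np.float64(0.001783076013052767))
len 0.2340409876632682 wid 0.06671865071763859 ang 0.001304545759151685
axis [ 0.56111162 -0.14343187] [ 0.55526848 -0.14226242] dir [ 0.98055416 -0.19624868] -11.31767727991824
handle pred [ 0.48941076 -0.10794966] [ 0.48356763 -0.10678022] lens pred [ 0.68568219 -0.1683635 ]
dist 0.1740413221041998 q 1.0929696736390029 handle [ 0.49663188 -0.19078547]
dist 0.17360040837249252 q 1.0758745673019106 handle [ 0.48998869 -0.18850687]
[array([0.38704598, 0.31441276, 0.022     ]), array([0.3785074 , 0.38212912, 0.022     ]), array([0.60369607, 0.36755448, 0.022     ]), array([0.60109719, 0.29160789, 0.022     ])]
wrist at start [[ 0.969  0.248 -0.   ]
 [ 0.248 -0.969  0.002]
 [ 0.    -0.002 -1.   ]]
```

>>> {"fn": "step_arm", "kwargs": {"increments": [[-1, 0, 0, 0, 0.14], [-1, 0, 0, 0, 0.14], [-1, 0.028, -0.04, 0, 0], [-1, 0.028, -0.04, 0, 0], [-1, 0.028, -0.04, 0, 0], [-1, 0.028, -0.04, 0, 0], [-1, 0.028, -0.04, 0, 0], [-1, 0.028, -0.04, 0, 0], [-1, 0.028, -0.04, 0, 0], [-1, 0.028, -0.04, 0, 0], [-1, 0.028, -0.04, 0, 0], [-1, 0.028, -0.04, 0, 0]]}}

```text
time: 1.35
tool_pos: [0.4349, -0.1635, 0.2312]
tool_rot: [3.141, -0.0, -0.029]
contact_force: [-0.6, -1.4, 0.6]
opening: 0.0854
finger_force: 0.0
```

>>> {"fn": "step_arm", "kwargs": {"increments": [[-1, 0.02, -0.041, 0, 0], [-1, 0.02, -0.041, 0, 0], [-1, 0.02, -0.041, 0, 0], [-1, 0.02, -0.035, 0, 0], [-1, 0, 0, 0, 0]]}}

```text
time: 1.85
tool_pos: [0.5202, -0.0057, 0.231]
tool_rot: [-3.14, -0.0, -0.023]
contact_force: [0.5, -0.6, -0.4]
opening: 0.0859
finger_force: 0.0
```

```bash
python3 -c "
from h import *
cap('wrist','w1');print(robot.get_obs()['tool_pos'])
print([proj('w1',p) for p in((.58,.03,.04),(.486,-.109,.116),(.557,-.142,.078))])"
```

```text
[ 0.51913926 -0.00775046  0.23081655]
[array([280.97647884, 136.71851792]), array([475.50957219, 276.32212435]), array([510.58796455, 165.96266599])]
```

>>> {"fn": "step_arm", "kwargs": {"increments": [[-1, -0.003, -0.05, 0, 0], [-1, -0.003, -0.05, 0, 0], [-1, -0.003, -0.05, 0, 0], [-1, -0.003, -0.05, 0, 0], [-1, -0.003, -0.05, 0, 0], [-1, -0.003, -0.05, 0, 0], [-1, -0.003, -0.03, 0, 0], [-1, 0, 0, 0, 0], [-1, 0, 0, 0, 0]]}}

```text
time: 2.8
tool_pos: [0.5074, 0.3191, 0.2308]
tool_rot: [3.14, 0.001, -0.029]
contact_force: [0.1, 0.2, 0.6]
opening: 0.0854
finger_force: 0.0
```

```bash
python3 -c "
from h import *
cap('wrist','w2');print(robot.get_obs()['tool_pos'])
print([proj('w2',p) for p in((.58,.03,.04),(.491,.333,.064))])
a,b=[cv2.imread('pics/%s.png'%n) for n in('w1','w2')]
cv2.imwrite('pics/c3.png',cv2.resize(np.hstack([a,b]),(800,300),interpolation=cv2.INTER_AREA))"
```

```text
[0.50758967 0.31847347 0.23085688]
[array([685.67118825, 107.274918  ]), array([309.45659739, 234.22105901])]
```

View pics/c3.png

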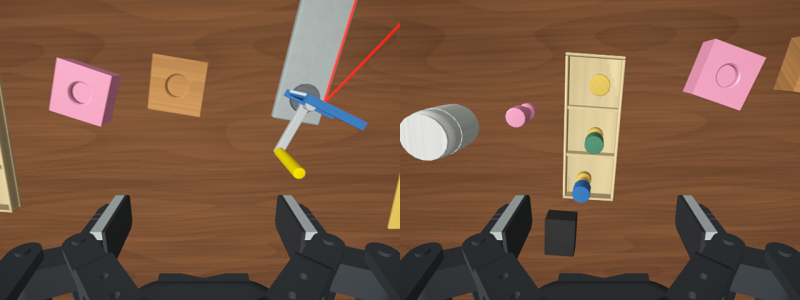

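Left half (w1): nest hole at full-size pixel (283,138) and pin top at about (478,277), both as predicted. Right half (w2): the green head is at (310,229), in the middle compartment, with blue at (291,305) and plain at (320,135); the tray runs nearly along x.

Run:
```python
from h import *
c,s,m=blob('w2',(60,80,20),(95,255,255),(270,190,350,260)); print(c,s)
im=cv2.imread('pics/w2.png'); g=cv2.cvtColor(im,cv2.COLOR_BGR2HSV)[:,:,2]
print(np.percentile(g[m],[5,25,50,75,95]))
# top disc = bright part
t=m&(g>(g[m].min()/2+g[m].max()/2)); v,u=np.nonzero(t); (x,y),r=cv2.minEnclosingCircle(np.c_[u,v].astype(np.float32)); print('top',x,y,r,len(u),onz('w2',x,y,.063))
a,_,_=blob('scene0',(60,80,20),(90,255,255),(430,280,460,305)); b,_,_=blob('side0',(60,80,20),(90,255,255),(195,310,225,342))
print('mid w2+scene',tri(('w2',*c),('scene0',*a)),'w2+side',tri(('w2',*c),('side0',*b)))
# nest hole
im=cv2.imread('pics/w1.png'); cv2.imwrite('pics/c4.png',cv2.resize(np.hstack([im[80:200,220:340],cv2.imread('pics/w2.png')[170:290,250:370]]),(800,400),interpolation=2))
```

```text
[310.15563725 228.86887255] [296 212  29  35 816]
[ 79.   143.75 147.   150.   152.  ]
top 309.89837646484375 228.89430236816406 17.141231536865234 715 [0.49520187 0.33249716 0.063     ]
mid w2+scene (array([0.49351571, 0.33320793, 0.05758568]), np.float64(0.0013627044104755032)) w2+side (array([0.49217267, 0.33241172, 0.05311363]), np.float64(0.0007570876032004989))
```

View pics/c4.png

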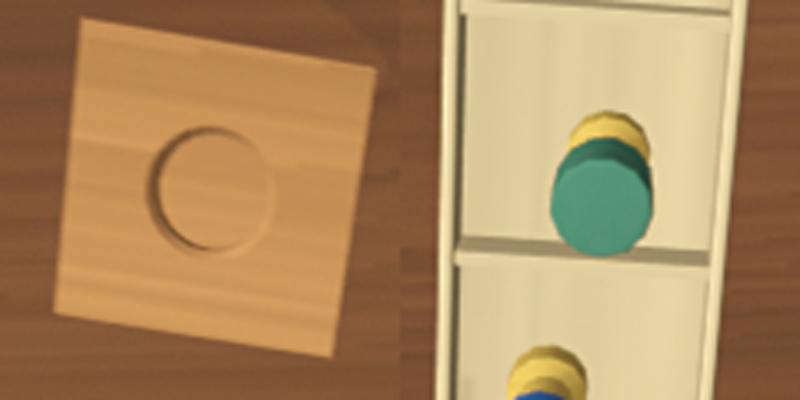

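The left crop shows the nest hole at full-size pixel (283,137). The right crop shows the green top disc centred at (310.6,231.5), upright in its compartment.

Run:
```python
from h import *
G=onz('w2',310.6,231.5,.063); print('green',G, proj('scene0',[G[0],G[1],.052]))
N=onz('w1',283,137,.04);print('nest',N,'tri', tri(('w1',283,137),('scene0',324.5,276.75)),tri(('w1',283,137),('side0',290,255.75)))
def tool(P):
    o=robot.get_obs();M=T(o);print('tool delta',M[:3,:3].T@(np.array(P)-o['tool_pos']),o['tool_rot'])
tool([G[0],G[1],.034])
```

```text
green [0.49297936 0.33202016 0.063     ] [444.30814598 291.67972894]
nest [0.57973781 0.02836736 0.04      ] tri (array([0.57868938, 0.0300382 , 0.03229029]), np.float64(0.0021213109773356017)) (array([0.57907682, 0.02757838, 0.04071044]), np.float64(0.001997291609945563))
tool delta [-0.01487773 -0.01338641  0.19684781] [ 3.14011917e+00  6.98899569e-04 -3.04004234e-02]
```

>>> {"fn": "step_arm", "kwargs": {"increments": [[-1, -0.015, -0.0135, 0, 0], [-1, 0, 0, 0.045, 0], [-1, 0, 0, 0.045, 0], [-1, 0, 0, 0.045, 0], [-1, 0, 0, 0.035, 0], [-1, 0, 0, 0.025, 0], [-1, 0, 0, 0, 0], [-1, 0, 0, 0, 0], [1, 0, 0, 0, 0], [1, 0, 0, 0, 0], [1, 0, 0, 0, 0], [1, 0, 0, 0, 0]]}}

```text
time: 4.05
tool_pos: [0.4935, 0.3344, 0.0374]
tool_rot: [-3.141, -0.002, -0.029]
contact_force: [-0.3, 0.0, 0.6]
opening: 0.0281
finger_force: 0.3
```

>>> {"fn": "step_arm", "kwargs": {"increments": [[1, 0, 0, 0, 0], [1, 0, 0, 0, 0], [1, 0, 0, 0, 0]]}}

```text
time: 4.35
tool_pos: [0.4936, 0.3341, 0.0374]
tool_rot: [3.142, -0.001, -0.029]
contact_force: [-1.0, -2.8, 5.4]
opening: 0.0243
finger_force: 58.7
```

>>> {"fn": "step_arm", "kwargs": {"increments": [[1, 0, 0, -0.015, 0], [1, 0, 0, -0.035, 0], [1, 0, 0, -0.045, 0], [1, 0.01, 0.03, 0, 0], [1, 0.013, 0.042, 0, 0], [1, 0.013, 0.042, 0, 0], [1, 0.013, 0.042, 0, 0], [1, 0.013, 0.042, 0, 0], [1, 0.013, 0.042, 0, 0], [1, 0.012, 0.042, 0, 0], [1, 0.008, 0.022, 0, 0], [1, 0, 0, 0, 0]]}}

```text
time: 5.55
tool_pos: [0.5799, 0.0242, 0.1318]
tool_rot: [3.141, -0.001, -0.034]
contact_force: [0.4, 0.2, -1.5]
opening: 0.0243
finger_force: 59.1
```

Run:
```python
from h import *
cap('wrist','w3');cap('side','s3');cap('scene','sc3');print(robot.get_obs())
a=cv2.imread('pics/w3.png');s=cv2.imread('pics/s3.png')[180:300,230:390];c=cv2.imread('pics/sc3.png')[200:320,250:410]
cv2.imwrite('pics/c5.png',np.vstack([np.hstack([cv2.resize(s,(400,300),interpolation=2),cv2.resize(c,(400,300),interpolation=2)]),cv2.resize(a[0:240],(800,300))]))
```

```text
{'time': 5.7, 'qpos': array([-1.01112163e-01,  3.15003558e-01,  1.62512132e+00,  9.05583443e-04,
        1.20238419e+00,  1.49850594e+00]), 'joint_vel': array([ 0.01959684, -0.00164428,  0.00761409, -0.00417901, -0.00341526,
       -0.00108444]), 'tau': array([-8.25245641e-01, -4.11861420e+01, -2.75053543e+01, -5.51935681e-02,
       -2.78332288e-02, -1.08832273e-04]), 'tool_pos': array([0.57842465, 0.02822496, 0.13120699]), 'tool_rot': array([-3.14068414e+00,  8.53165490e-04, -2.91479124e-02]), 'contact_force': array([ 0.83662354,  0.01432129, -1.41657651]), 'wrist_torque': array([-0.03351714, -0.03147467,  0.01827256]), 'finger_force': 59.142969846725464, 'opening': 0.024734627026385292}
```

View pics/c5.png

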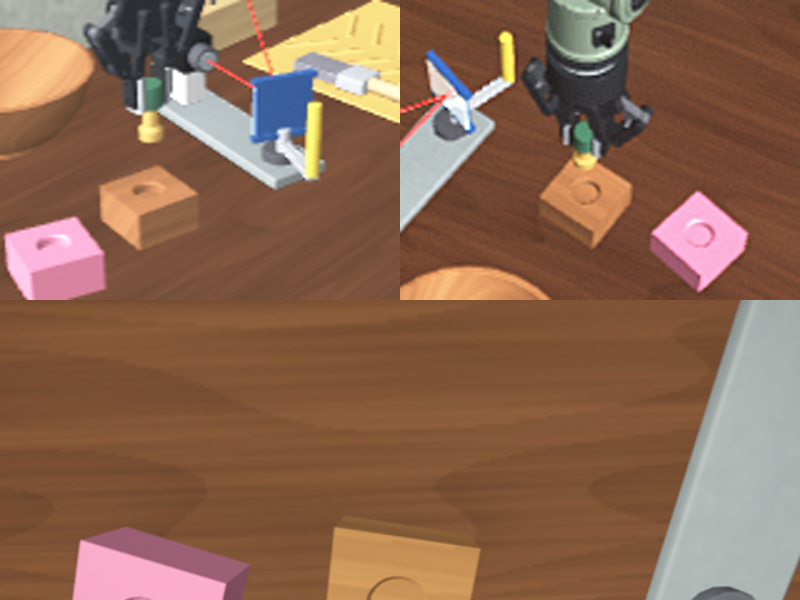

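The finial hangs upright in the grip just above the wooden nest, in both side and scene. In the wrist view the hole is at about (318,235).

Run:
```python
from h import *
o=robot.get_obs();x,y,z=o['tool_pos']; P=[x,y,z-.037+.005+.004]
for f in('sc3','s3','w3'):
    p=proj(f,P);bx=[int(p[0]-25),int(p[1]-25),int(p[0]+25),int(p[1]+25)]; 
    c,s,m=blob(f,(18,110,110),(32,255,255),bx); v,u=np.nonzero(m); lo=v>=v.max()-(4 if f!='w3' else 60)
    print(f,p,s,c,'bottom rows',u[lo].mean(),v.max())
a=cv2.imread('pics/w3.png')[150:300,220:420]; cv2.imwrite('pics/c6.png',cv2.resize(a,(800,600),interpolation=2))
```

```text
sc3 [323.77333202 263.03739539] [319 260  10   8  48] [323.3125     263.97916667] bottom rows 323.5 267
s3 [288.93418675 233.62775594] [285 225  10  12  69] [290.34782609 230.84057971] bottom rows 290.48387096774195 236
w3 [318.78139303 289.20639531] [ 302  264   41   36 1117] [323.51924799 279.97761862] bottom rows 323.5192479856759 299
```

View pics/c6.png

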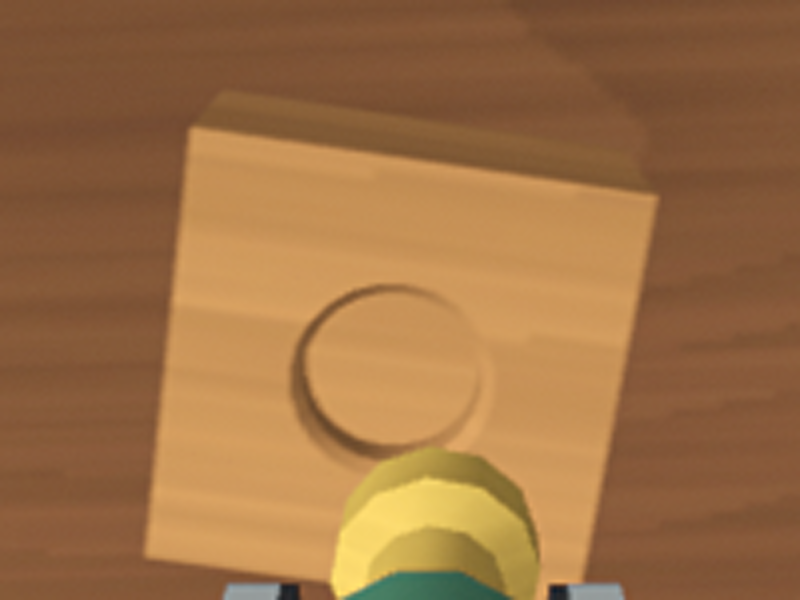

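The hole rim centre is at w3 (318.2,244). The foot spans u 303.3–355, centre 329, so it sits a few mm to the right of the axis prediction; its front bottom edge is at v=262.5.

Run:
```python
from h import *
o=robot.get_obs();print(o['tool_pos'],o['tool_rot'])
N=onz('w3',318.2,244,.04);print('nest',N)
# foot bottom height from its width: 24mm = 51.7 px
d=np.load('pics/w3.npz');C=d['C'];dep=.024*d['K'][0,0]/51.7;r=np.linalg.inv(d['K'])@[329,285,1];print('foot approx by size',(C@np.r_[r*dep,1])[:3])
for zz in(.095,.1,.105,.110):
  p=onz('w3',329,285,zz); e=onz('w3',329,262.5,zz); print(zz,'y',p[1],'front edge-12mm x',e[0]-.012)
for z0 in(.094,.098):print('tri foot', tri(('sc3',323.5,266),('s3',290.5,235)))
print('head', )
for f,bx in(('sc3',(310,235,340,262)),('s3',(275,205,305,230))):
  print(f,blob(f,(60,80,20),(90,255,255),bx)[:2],proj(f,[o['tool_pos'][0],o['tool_pos'][1],.145]))
```

```text
[0.57842465 0.02822496 0.13120699] [-3.14068414e+00  8.53165490e-04 -2.91479124e-02]
nest [0.58002827 0.02941602 0.04      ]
foot approx by size [0.5812075  0.02334056 0.1049959 ]
0.095 y 0.023382521570453486 front edge-12mm x 0.5765435164804716
0.1 y 0.02336153007379966 front edge-12mm x 0.5784546102609346
0.105 y 0.023340538577145832 front edge-12mm x 0.5803657040413975
0.11 y 0.023319547080492 front edge-12mm x 0.5822767978218605
tri foot (array([0.58017982, 0.02613686, 0.09579572]), np.float64(0.007683209822231514))
tri foot (array([0.58017982, 0.02613686, 0.09579572]), np.float64(0.007683209822231514))
head
sc3 (array([322.91891892, 254.41891892]), array([319, 249,   8,  12,  74], dtype=int32)) [323.92142996 254.58292362]
s3 (array([291.23529412, 217.        ]), array([289, 211,   6,  13,  68], dtype=int32)) [288.47590254 218.08674108]
```

>>> {"fn": "step_arm", "kwargs": {"increments": [[1, 0.0026, -0.0017, 0, 0], [1, 0, 0, 0.02, 0], [1, 0, 0, 0.02, 0], [1, 0, 0, 0.01, 0], [1, 0, 0, 0.003, 0], [1, 0, 0, 0, 0]]}}

```text
time: 6.3
tool_pos: [0.5814, 0.0298, 0.0781]
tool_rot: [-3.141, 0.001, -0.028]
contact_force: [-0.4, -0.4, -0.7]
opening: 0.0244
finger_force: 59.2
```

Run:
```python
from h import *
cap('wrist','w4');o=robot.get_obs();print(o['tool_pos'],o['contact_force'])
a=cv2.imread('pics/w4.png')[200:350,220:420]; cv2.imwrite('pics/c7.png',cv2.resize(a,(800,600),interpolation=2))
```

```text
[0.58208132 0.02952013 0.07880219] [-0.23690644  0.66365997 -1.2707806 ]
```

View pics/c7.png

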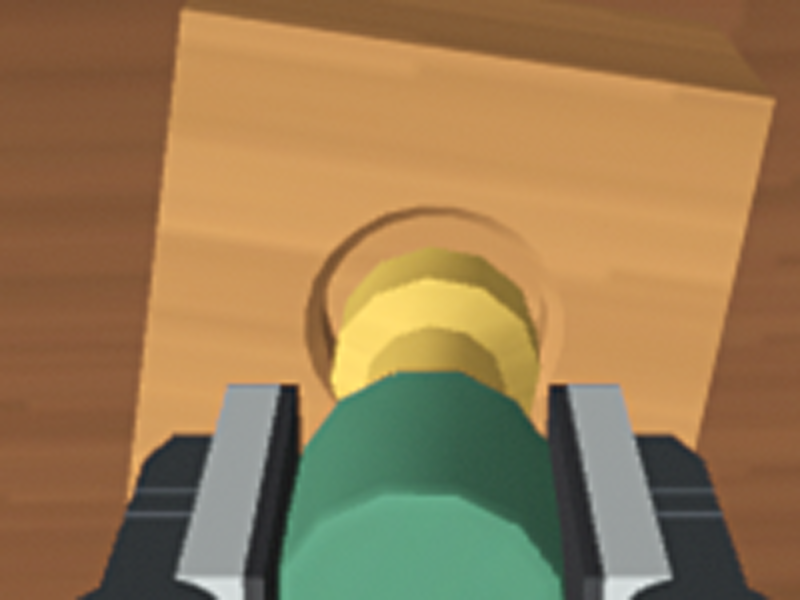

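The foot is centred left to right over the hole (436 against 434.5 in the crop). The front edges are at v=252 (rim) and v=262.5 (foot); I use these to check along x.

Run:
```python
from h import *
r=onz('w4',328.6,252,.04)
print('rim front',r,'centre if r16/14',r[0]-.016,r[0]-.014)
for z in(.0437,.0447,.046): print('foot',onz('w4',329,262.5,z)[0]-.012)
h=[onz('w4',220+x/4,283,.04)[1] for x in (306,563)];print('rim width',h[0]-h[1])
```

```text
rim front [0.59488081 0.02869898 0.04      ] centre if r16/14 0.578880808414741 0.580880808414741
foot 0.5788882803624394
foot 0.5792726019916256
foot 0.5797722201095675
rim width 0.03174038704243807
```

>>> {"fn": "step_arm", "kwargs": {"increments": [[1, 0, 0, 0.005, 0], [1, 0, 0, 0.004, 0], [1, 0, 0, 0.003, 0], [1, 0, 0, 0, 0]]}}

```text
time: 6.75
tool_pos: [0.581, 0.029, 0.0656]
tool_rot: [-3.142, 0.001, -0.029]
contact_force: [-0.2, -1.1, -1.4]
opening: 0.0243
finger_force: 59.5
```

>>> {"fn": "step_arm", "kwargs": {"increments": [[1, 0, 0, 0.001, 0], [1, 0, 0, 0.001, 0], [1, 0, 0, 0, 0]]}}

```text
time: 7.05
tool_pos: [0.5815, 0.0291, 0.0641]
tool_rot: [-3.142, 0.0, -0.029]
contact_force: [-0.1, 0.0, -1.6]
opening: 0.0242
finger_force: 59.5
```

>>> {"fn": "step_arm", "kwargs": {"increments": [[1, 0, 0, 0.001, 0], [1, 0, 0, 0.001, 0], [1, 0, 0, 0, 0]]}}

```text
time: 7.35
tool_pos: [0.5821, 0.029, 0.0634]
tool_rot: [3.141, -0.001, -0.029]
contact_force: [-2.2, -0.4, 4.7]
opening: 0.0241
finger_force: 60.0
```

>>> {"fn": "step_arm", "kwargs": {"increments": [[-1, 0, 0, 0, 0], [-1, 0, 0, 0, 0], [-1, 0, 0, 0, 0], [-1, 0, 0, 0, 0], [-1, 0, 0, 0, 0], [-1, 0, 0, -0.02, 0], [-1, 0, 0, -0.04, 0], [-1, 0, 0, -0.05, 0], [-1, 0, 0, -0.05, 0], [-1, 0, 0, 0, 0]]}}

```text
time: 8.35
tool_pos: [0.5873, 0.0286, 0.232]
tool_rot: [3.14, -0.018, -0.029]
contact_force: [0.8, -1.4, 0.2]
opening: 0.0854
finger_force: 0.0
```

Run:
```python
from h import *
for n,f in(('wrist','w5'),('scene','sc5'),('side','s5')): cap(n,f)
o=robot.get_obs();print(o['tool_pos'],o['tool_rot'])
x=lambda f,P:blob(f,(60,80,20),(95,255,255),tuple(int(t) for t in(*(proj(f,P)-30),*(proj(f,P)+30))))
P=[.58,.029,.078]
c={f:x(f,P) for f in('w5','sc5','s5')}
for f in c: print(f,c[f][0],c[f][1],proj(f,P))
print('head',tri(('sc5',*c['sc5'][0]),('s5',*c['s5'][0])),tri(('w5',*c['w5'][0]),('s5',*c['s5'][0])))
yl=((24,150,120),(34,255,255))
a=blob('sc5',*yl,(270,200,310,245)) if 1 else 0; print(a[:2])
print('pin in w5',proj('w5',[.485,-.108,.1]))
```

```text
[0.58131807 0.0291085  0.22209674] [ 3.14158346e+00  1.73696878e-04 -2.91841080e-02]
w5 [327.10531915 230.52234043] [311 213  33  36 940] [325.88137376 230.89886224]
sc5 [323.23809524 269.01190476] [319 264   9  11  84] [323.6954635 268.533666 ]
s5 [288.93269231 241.82692308] [285 236   9  13 104] [288.52424403 242.65317834]
head (array([0.58135899, 0.02765885, 0.07858748]), np.float64(0.00229328988115701)) (array([0.58042081, 0.02771594, 0.07952077]), np.float64(0.0008291156823239152))
(array([291.97916667, 222.35416667]), array([290, 213,   5,  19,  48], dtype=int32))
pin in w5 [502.97641471 349.02171387]
```

>>> {"fn": "step_arm", "kwargs": {"increments": [[-1, -0.0228, 0.035, 0, 0], [-1, -0.0228, 0.035, 0, 0], [-1, -0.0228, 0.035, 0, 0], [-1, -0.0228, 0.035, 0, 0], [-1, 0, 0, 0, 0.143], [-1, 0, 0, 0, 0.143], [-1, 0, 0, 0, 0.143], [-1, 0, 0, 0, 0], [-1, 0, 0, 0, 0]]}}

```text
time: 9.4
tool_pos: [0.4853, -0.1078, 0.2204]
tool_rot: [3.141, 0.004, -0.455]
contact_force: [-0.4, 0.3, 0.5]
opening: 0.0852
finger_force: 0.0
```

Run:
```python
from h import *
cap('wrist','w6');o=robot.get_obs();print(o['tool_pos'],o['tool_rot'])
p=proj('w6',[.486,-.108,.116]);print(p)
c,s,m=blob('w6',(22,120,80),(36,255,255),tuple(int(t) for t in(*(p-70),*(p+70))));print(c,s)
v,u=np.nonzero(m); rc=cv2.minAreaRect(np.c_[u,v].astype(np.float32));print(rc)
cv2.imwrite('pics/c8.png',cv2.imread('pics/w6.png'))
```

```text
[ 0.48557628 -0.10779964  0.2208046 ] [ 3.14140625e+00  2.93665543e-03 -4.55581151e-01]
[326.28905005 235.5758004 ]
[329.51658163 222.17602041] [320 200  21  44 784]
((330.0, 221.5), (43.0, 20.0), 90.0)
```

View pics/c8.png

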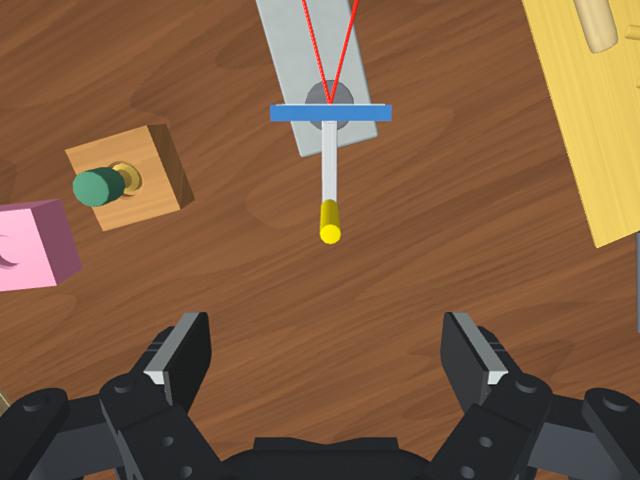

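The seated finial stands at (100,187). The pin top is at (330,234), the lever is vertical in the picture (so yaw −0.455 lines up with it), and the beams meet on the mirror at (330,104).

Run:
```python
from h import *
pin=onz('w6',330,234,.116);ax=onz('w6',330,104,.078)
print('pin',pin,'meet',ax,'dist',np.linalg.norm((pin-ax)[:2]), 'tri pin top',tri(('w6',330,234),('side0',355.5,222)))
s=-.455+.262; g=lambda a:np.array([np.cos(a),np.sin(a)])
O=pin[:2]+.08*g(-.455);print('axis',O)
for H in((.580,.0285),(.5814,.0277)):
  v=np.array(H)-O;b=np.arctan2(v[1],v[0])-s;q=(b+.524)/2;h=O+.08*g(s+q-.262+np.pi);print('b',b,'q',q,'pin',h,'yaw',-.455+q)
o=robot.get_obs();M=T(o);print(M[:3,:3].T@(np.r_[pin[:2],.083]-o['tool_pos']))
```

```text
pin [ 0.48589883 -0.11063212  0.116     ] meet [ 0.55805757 -0.14628554  0.078     ] dist 0.0804863357573419 tri pin top (array([ 0.48571247, -0.11063279,  0.11556738]), np.float64(0.00016698604331982908))
axis [ 0.55775971 -0.14578911]
b 1.6368765218489323 q 1.080438260924466 pin [ 0.49290318 -0.19262532] yaw 0.625438260924466
b 1.6283666099537324 q 1.0761833049768663 pin [ 0.49270448 -0.19234893] yaw 0.6211833049768662
[0.00194058 0.00237598 0.13779994]
```

>>> {"fn": "step_arm", "kwargs": {"increments": [[-1, 0.001, 0.0024, 0.03, 0], [-1, 0, 0, 0.04, 0], [-1, 0, 0, 0.04, 0], [-1, 0, 0, 0.028, 0], [-1, 0, 0, 0, 0], [1, 0, 0, 0, 0], [1, 0, 0, 0, 0], [1, 0, 0, 0, 0], [1, 0, 0, 0, 0], [1, 0, 0, 0, 0], [1, 0, 0, 0, 0], [1, 0, 0, 0, 0]]}}

```text
time: 10.65
tool_pos: [0.4867, -0.1116, 0.0856]
tool_rot: [3.14, -0.002, -0.458]
contact_force: [-2.7, -1.3, 6.3]
opening: 0.012
finger_force: 58.5
```

>>> {"fn": "step_arm", "kwargs": {"increments": [[1, 0.0003, 0.0072, 0, -0.09], [1, 0.0003, 0.0072, 0, -0.09], [1, 0.0003, 0.0072, 0, -0.09], [1, 0.0003, 0.0072, 0, -0.09], [1, 0.0003, 0.0072, 0, -0.09], [1, 0, 0, 0, 0]]}}

```text
time: 11.25
tool_pos: [0.4786, -0.146, 0.0856]
tool_rot: [-3.141, -0.002, -0.008]
contact_force: [-2.5, 1.2, 7.0]
opening: 0.0122
finger_force: 58.7
```

>>> {"fn": "step_arm", "kwargs": {"increments": [[1, 0.0003, 0.0072, 0, -0.09], [1, 0.0003, 0.0072, 0, -0.09], [1, 0.0003, 0.0072, 0, -0.09], [1, 0.0003, 0.0072, 0, -0.09], [1, 0.0003, 0.0072, 0, -0.09], [1, 0.0003, 0.0072, 0, -0.09], [1, 0.0003, 0.0072, 0, -0.09], [1, 0, 0, 0, 0], [1, 0, 0, 0, 0]]}}

```text
time: 12.15
tool_pos: [0.4934, -0.1927, 0.0856]
tool_rot: [3.141, -0.001, 0.621]
contact_force: [-1.7, 1.9, 7.0]
opening: 0.0123
finger_force: 59.2
```

Run:
```python
from h import *
for n,f in(('wrist','w7'),('scene','sc7'),('side','s7')): cap(n,f)
o=robot.get_obs();print(o['tool_pos'],o['tool_rot'],o['contact_force'])
p=np.array(o['tool_pos'][:2])-[.5578,-.1458];print('q est',np.arctan2(-p[1],-p[0])+.455,np.linalg.norm(p))
a=cv2.imread('pics/sc7.png')[200:320,240:360];b=cv2.imread('pics/s7.png')[180:300,270:390]
cv2.imwrite('pics/c9.png',cv2.resize(np.hstack([a,b]),(800,400),interpolation=2))
```

```text
[ 0.49331462 -0.19266095  0.08557033] [ 3.14099157e+00 -1.36228635e-03  6.20642839e-01] [-1.56045198  1.78275804  7.03090553]
q est 1.0834157185673645 0.07971394510070567
```

View pics/c9.png

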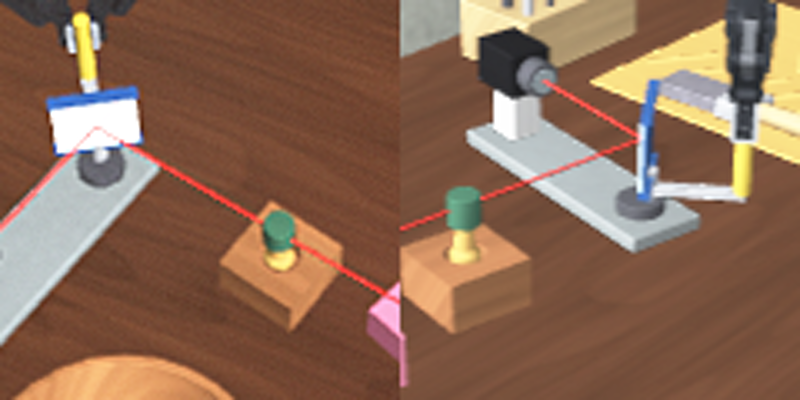

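The scene crop shows the reflected beam passing through the middle of the green head at crop (279,231), and the side crop agrees. I check it with numbers.

Run:
```python
from h import *
for f,box in(('sc7',(285,245,355,292)),('s7',(270,225,330,260))):
    im=cv2.cvtColor(cv2.imread(f'pics/{f}.png'),cv2.COLOR_BGR2HSV); m=cv2.inRange(im,(0,185,170),(7,255,255))|cv2.inRange(im,(174,185,120),(180,255,255))
    x0,y0,x1,y1=box; v,u=np.nonzero(m[y0:y1,x0:x1]); u=u+x0;v=v+y0
    l=cv2.fitLine(np.c_[u,v].astype(np.float32),cv2.DIST_HUBER,0,.01,.01).ravel(); 
    A,B=[onz(f,l[2]+t*l[0],l[3]+t*l[1],.078)[:2] for t in(-15,15)]; d=(B-A)/np.linalg.norm(B-A)
    w=np.array([.5805,.0283])-A; hb=blob(f,(60,80,20),(95,255,255),tuple(int(k) for k in(*(proj(f,[.58,.028,.078])-20),*(proj(f,[.58,.028,.078])+20))))
    print(f,len(u),l,np.degrees(np.arctan2(d[1],d[0])),'off',d[0]*w[1]-d[1]*w[0],hb[0],'beam at head u: v',l[3]+(hb[0][0]-l[2])*l[1]/l[0])
```

```text
sc7 64 [  0.86494213   0.5018716  316.98438    265.70312   ] 82.04513583292719 off 0.002048035623641021 [323.14634146 268.95121951] beam at head u: v 269.2785270545533
s7 14 [  0.93720126  -0.34878907 287.6        241.8       ] -98.2166279186202 off -0.004293943764029845 [288.94174757 241.93203883] beam at head u: v 241.30066019637823
```

```bash
python3 -c "
from h import *
print(robot.get_obs()['time'],robot.close_job())"
```

```text
the job is handed in; nothing more can be done
12.3 None
```

The green finial stands released in the wooden nest. The gripper is holding the mirror with the beam through the middle of the head, about 2 to 4 mm off by the two cameras, and the job was handed in at 12.3 s; no verdict was returned.

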